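# Unfold the glue press crank and clamp the glued block

### The arm

A 6-joint arm with a two-finger parallel gripper is mounted at the origin on the work surface. World frame = base frame: x ahead of the robot, y to its left, z up, the work surface at z = 0. Lengths are in m, angles in rad, forces in N, time in s.
With the tool pointing down it reaches from about 0.35 to 0.975 m from the base axis. Payload 4.9 kg.
Tool frame: the origin (TCP) lies at the very end of the fingers, on their centre line; the grasp point (between the pads) lies 19 mm behind it (manip.hold_point_z is the distance from the TCP to the grasp point, in m); z points along the fingers, y is the direction in which the jaws open and shut (so a half turn about z gives the same grasp; the last joint's range is limited). The gripper opens to 85 mm and grips with 20 to 120 N. Pads are 22 mm wide; open, the fingers measure 114 mm over their backs; the gripper's body (76 mm by 85 mm) begins 54 mm behind the grasp point. The pads swing forward as they close: fully open they stand 13 mm farther back than shut.
Start: joints at [-1.428, 0.053, 1.613, -0, 1.476, -0.119], TCP at [0.162, -0.604, 0.231] pointing down, gripper open.
Joint ranges: [-3.01, 3.01], [-1.01, 2.22], [0.06, 2.58], [-1.02, 4.17], [0.09, 2.62], [-3.14, 3.14]. Speed limits (rad/s): [2.57, 2.57, 3.14, 3.14, 3.14, 3.14].

### API

Orientations are given as a unit quaternion [w, x, y, z].
In Python, from plant import manip gives the robot as it stands. The module is installed in compiled form; this text tells all that it offers.
- The arm moves only by the shell command python3 -m creep 'ROWS'. ROWS is JSON, a list of rows, each a list of 7 numbers: the turn, a rotation vector about the tool's x, y, z in degrees, then the shift along the tool's x, y, z in m, then the opening, from 0 (shut) to 1 (fully open). In form: [[ax, ay, az, tx, ty, tz, jaw], ...]. A call has 1 to 20 rows; each row shifts and turns the commanded pose from where the row before left it, along the tool's axes as they then stand; what a row does not reach is not made up. A row lasts 1/12 s, in which the tool goes at most 41.7 mm and 7.16 degrees, less where a joint would pass 70% of its speed; a pose out of reach is approached as far as the arm can. A call is refused whole if a number of a shift passes 0.0417 or a number of a turn 7.16, either way. A call with a gripper value outside its range is refused whole. The fingers move at their own pace and stop on an object; the grip force is fixed at half the most. Time passes only in rows, so rows that do not move let the fingers close. It gives the time, the measured TCP pose, the force and the opening at its end, in the units of the state.
- manip.state(): the state, without advancing time (a new reading comes with each control period).
- manip.grab_frame(name): name is "scene" or "top" or "wrist"; returns the picture (400x640x3 uint8, blue, green, red); there is no depth.
- manip.get_calibration(name): a dict with "fx", "fy", "cx", "cy" (pixels), "dist" ([k1, k2, p1, p2, k3] as OpenCV has them; the pictures are not rectified), "xyz" and "attitude" of the camera in the world. Camera axes: x right, y down, z forward; pixel columns grow to the right and rows downward; lengths in m; the calibration is good to about 2 mm. A picture is of the moment at which its call begins: read the wrist's pose just before it. get_calibration takes no time and is no camera call; for the wrist camera it gives the pose at the moment of the call.
- manip.job_done(): hands the job in, once; it reports no verdict.
Trained networks look in the newest picture that a camera, given by its name, has taken for a name from the list of things; names that differ only in an ending like _2 or _b are one class to them, and where a whole thing is asked for, a point or a joint stands for the part that bears it (a point fixed in the world has none). Each returns a list of dicts, best first, with "confidence" (0 to 1); they miss things now and then, are a little off and sometimes report something else, mostly with a low value. They report only what shows in the picture. A call takes as long as a camera call. They do not tell look-alikes from the thing itself.
- manip.cut_out(target, camera): "pixels" (400x640 bool, what is visible of it) and "rect" ([left, top, right, bottom] in pixels, round what is visible of it).
The state is a dict: "time": time; "joint_pos": joint angles; "joint_vel": joint speeds; "joint_efforts": joint torques, N m; "tool_pos": TCP position; "tool_rot": TCP orientation; "contact_force": force on the tool from outside, world axes, zero at the start; "ft_torque": the same for the moment, N m; "gripper_width": opening from 0.0 (shut) to 1.0 (fully open).
Only numpy, scipy, OpenCV 4.12 (cv2) and the standard library are available. Lean on these libraries where they do the work, as an engineer would, in place of code of your own. Each camera call takes 0.05 s, during which the arm holds its last target.

### The job

A freshly glued wooden block lies on the bed of the small bench glue press. Swing the press's folded red crank handle fully upright first, then use it to crank clockwise (seen from above), keeping the handle upright, until the round foot bears firmly on the block, hand-tight but not overtightened, which would crush the glue line. Let go with the handle left upright and the foot still bearing on the block, and leave the other things on the bench where they are.

Things in the scene. Friction and masses are not known exactly. Their poses are not given: they have to be found in the camera images.
- press: the green glue press, bolted to the bench; origin under the middle of its base (150 x 230 x 25 mm). Two steel columns carry a crossbeam 44 mm wide and 224 mm long, its top 170 mm above the bench; a boss of radius 19 mm on it rises to 182 mm
- crank_axis (a point): point on the vertical turning axis of the crank, at mid-height of its flat arm (16 mm wide, 8 mm thick), 197 mm above the bench. The crank turns against steady friction, the same all the way (about 5 N of push at the handle), stays where it is left and keeps its height. Clockwise from above lowers the foot, 20 mm a turn
- handle_hinge (a point): centre of the pin on which the crank handle folds, at the outer end of the crank arm, 70 mm from the crank axis and 19 mm above the middle of the arm. The pin is level and square to the arm
- handle_grip (a point): centre of the handle's section 55 mm from the hinge pin, a good place to grip. The handle is round: a red sleeve, diameter 22 mm, from 21 to 86 mm from the pin, which spins freely about the handle's own axis, so a gripper can carry it round without turning
- handle (a joint): fold angle of the handle, rad: 0 = folded flat, lying above the arm and pointing from the pin inwards over the crank axis; 1.57 = upright; stop at 1.6. Friction hinge, no latch: about 3.3 N at the grip point moves it, so more than that towards the crank axis folds the upright handle down again, while an outward push only presses it on its stop
- foot (a point): centre of the underside of the round steel foot of the screw, radius 22 mm, on the crank axis; it does not turn
- screw: the vertical screw with its foot, moved only by the crank. Origin as foot
- block: the loose glued block, three layers of light and dark wood, 60 x 100 x 40 mm; origin at the centre of its underside, z up. It lies on an aluminium bed plate whose height differs from time to time; the foot starts 16 to 36 mm above the block
- block_top (a point): centre of the block's top face. Once the foot touches it, the push needed at the handle rises above the free-running push by about 0.45 N for each 10 N of clamping. Firm is 40 to 130 N of clamping (2 to 6 N more push); over 200 N (9 N more push) crushes the glue line. Stiff: from first touch to 200 N the crank turns only about 7 degrees, so creep up on it, feeling the push
- glue: white glue bottle, diameter 56, height 150 mm, origin at its foot, loose, near the press
- offcut: wood offcut 50 x 110 x 22 mm, loose, near the press
- brush: glue brush lying on the bench, loose
- jar: amber jar, diameter 64, height 85 mm, loose
- mallet: hammer lying on the bench, loose
- driver: screwdriver lying on the bench, loose
- tape: blue disc-shaped tape case, diameter 90, height 24 mm, loose
Mind the look-alikes: they are no part of the job. What is shaped like the block but blue or pink is not meant.

How it is judged:
By the outcome, as a careful person would: the job done as asked, in the order asked, and still so for the second after the job is handed in, with the robot touching nothing.
It also fails if it takes over 72 s, if anything falls off the work surface, if the arm or the gripper's body presses on something with over 40 N, if the wrist force passes 120 N, or if a joint passes its speed limit or range.

## Working session

There is one attempt and no reset: what is moved stays moved. The work goes in short steps, Python scripts to look and compute and a shell command to move; the robot and the scene stay as the last step left them, time stands still between calls to the robot, and variables do not carry over. Pictures are saved under pics/ and viewed, and the job is handed in when it is done.

```bash
mkdir -p pics
python3 - <<'E'
from plant import manip
import cv2
s=manip.state();print(s)
for n in("scene","top","wrist"):
    c=manip.get_calibration(n);print(n,c)
    cv2.imwrite(f"pics/a_{n}.png",manip.grab_frame(n))
E
```

```text
{'time': 0.0, 'joint_pos': array([-1.42798339e+00,  5.33718967e-02,  1.61426592e+00,  1.68718447e-05,
        1.47598280e+00, -1.19008406e-01]), 'joint_vel': array([ 7.60430685e-04, -6.49417171e-05,  4.03060278e-04,  2.79612765e-03,
        3.33460206e-05, -7.49828517e-04]), 'joint_efforts': array([-2.57844498e-03, -3.93696249e+01, -3.70175493e+01, -4.14195811e-04,
        7.14401656e-03,  1.53314852e-05]), 'tool_pos': array([ 0.16168822, -0.60309627,  0.23007046]), 'tool_rot': array([-1.01400999e-03,  9.91443024e-01,  1.30536209e-01, -3.67177294e-06]), 'contact_force': array([-0.2271197 , -0.48713772,  0.61445969]), 'ft_torque': array([-0.00949584, -0.03934746,  0.00149872]), 'gripper_width': 0.9947877832023104}
scene {'fx': 446.8893382110253, 'fy': 446.8893382110253, 'cx': 315.6566830815184, 'cy': 198.81634185428845, 'dist': array([-0.1063195,  0.       ,  0.       ,  0.       ,  0.       ]), 'xyz': array([1.27230954, 0.34745184, 1.50900639]), 'attitude': array([-0.14784151,  0.52284655,  0.8102676 , -0.21963786])}
top {'fx': 483.2794412909549, 'fy': 483.2794412909549, 'cx': 318.2850549722491, 'cy': 206.27743049964258, 'dist': array([-0.09468743,  0.        ,  0.        ,  0.        ,  0.        ]), 'xyz': array([0.22915245, 0.01375748, 1.67925801]), 'attitude': array([ 0.07155252, -0.69975038,  0.70824227, -0.06018747])}
wrist {'fx': 350.67908971958076, 'fy': 350.67908971958076, 'cx': 326.2860457418008, 'cy': 197.10302086846303, 'dist': array([-0.06880455,  0.        ,  0.        ,  0.        ,  0.        ]), 'xyz': array([ 0.2241368 , -0.58754821,  0.37284991]), 'attitude': array([ 0.10309802,  0.78693512, -0.60314688, -0.07948428])}
```

View pics/a_scene.png

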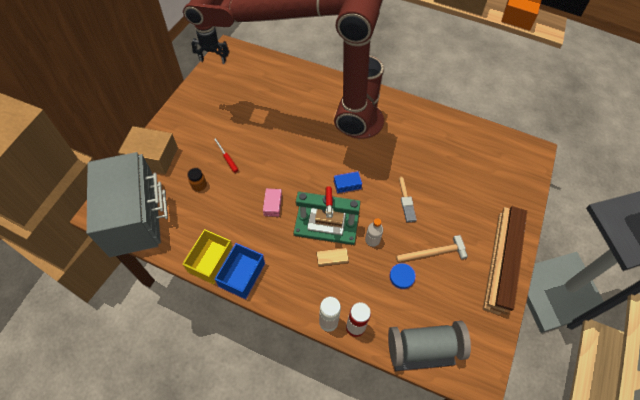

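View pics/a_top.png

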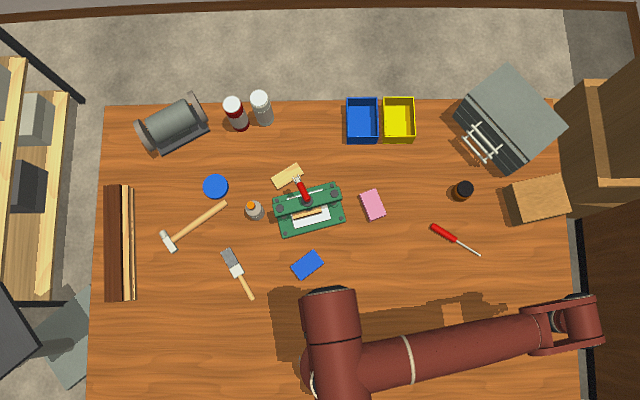

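View pics/a_wrist.png

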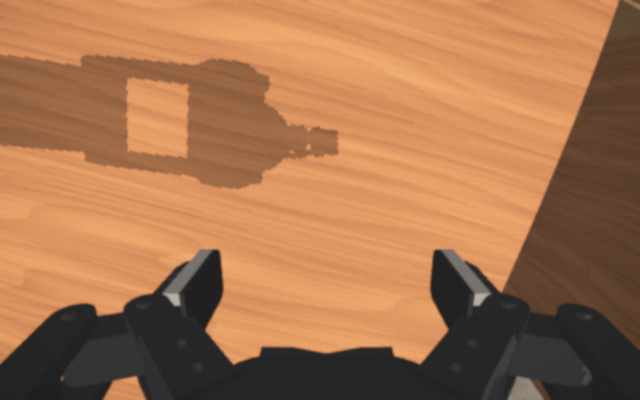

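```bash
cat > h.py <<'E'
import numpy as np,cv2
from plant import manip
from scipy.spatial.transform import Rotation as R
def rot(q): return R.from_quat(q,scalar_first=True).as_matrix()
def ray(c,uv):
    K=np.array([[c['fx'],0,c['cx']],[0,c['fy'],c['cy']],[0,0,1]])
    p=cv2.undistortPoints(np.array([[uv]],float),K,c['dist'])[0,0]
    return c['xyz'],rot(c['attitude'])@np.array([p[0],p[1],1])
def atz(c,uv,z):
    o,d=ray(c,uv);return o+d*(z-o[2])/d[2]
def proj(c,P):
    K=np.array([[c['fx'],0,c['cx']],[0,c['fy'],c['cy']],[0,0,1]])
    Rm=rot(c['attitude']).T;rv,_=cv2.Rodrigues(Rm)
    return cv2.projectPoints(np.atleast_2d(np.array(P,float)),rv,-Rm@c['xyz'],K,c['dist'])[0][:,0]
def crop(im,x0,y0,x1,y1,f,name):
    cv2.imwrite("pics/"+name,cv2.resize(im[y0:y1,x0:x1],None,fx=f,fy=f,interpolation=cv2.INTER_CUBIC))
E
python3 - <<'E'
from h import *
for n in("scene","top"):
    im=cv2.imread(f"pics/a_{n}.png")
    crop(im,*((270,160,400,260) if n=="scene" else (240,150,370,250)),6,f"a_{n}_z.png")
    c=manip.get_calibration(n); manip.grab_frame(n)
    for t in("press","handle","handle_grip","crank_axis","block","foot","glue","offcut"):
        for d in manip.cut_out(t,n)[:2]:
            m=d["pixels"];ys,xs=np.nonzero(m)
            print(n,t,round(d["confidence"],2),np.round(d["rect"]),m.sum(),xs.mean().round(1),ys.mean().round(1))
print(manip.state()['time'])
E
```

```text
scene press 0.55 [295. 187. 360. 245.] 2314 326.6 215.5
scene handle 0.47 [324. 191. 334. 213.] 147 328.4 197.7
scene handle_grip 0.49 [316. 250. 347. 265.] 417 331.8 256.1
scene handle_grip 0.46 [324. 183. 329. 213.] 140 328.4 197.2
scene crank_axis 0.85 [293. 186. 359. 245.] 2065 326.4 215.7
scene block 0.77 [315. 209. 340. 225.] 315 327.6 218.8
scene block 0.62 [334. 172. 361. 191.] 450 346.9 181.7
scene glue 0.8 [367. 214. 384. 247.] 399 374.1 233.1
scene glue 0.37 [314. 208. 342. 228.] 291 329.0 218.4
scene offcut 0.79 [316. 250. 344. 266.] 427 332.6 256.6
top press 0.67 [452. 182. 473. 204.] 371 461.9 190.7
top press 0.35 [298. 180. 311. 203.] 164 303.0 190.9
top handle 0.6 [298. 182. 312. 203.] 150 302.9 190.7
top handle 0.51 [292. 209. 320. 222.] 206 306.6 213.3
top handle_grip 0.5 [297. 181. 311. 202.] 134 302.9 190.9
top crank_axis 0.67 [271. 175. 345. 240.] 2505 308.2 207.5
top block 0.93 [362. 188. 388. 220.] 554 372.4 204.4
top block 0.74 [292. 208. 320. 221.] 226 306.1 213.8
top glue 0.72 [246. 203. 265. 223.] 305 254.4 209.8
top glue 0.58 [221. 247. 254. 300.] 462 235.1 268.4
top offcut 0.78 [271. 166. 303. 192.] 416 286.1 176.3
1.05
```

View pics/a_scene_z.png

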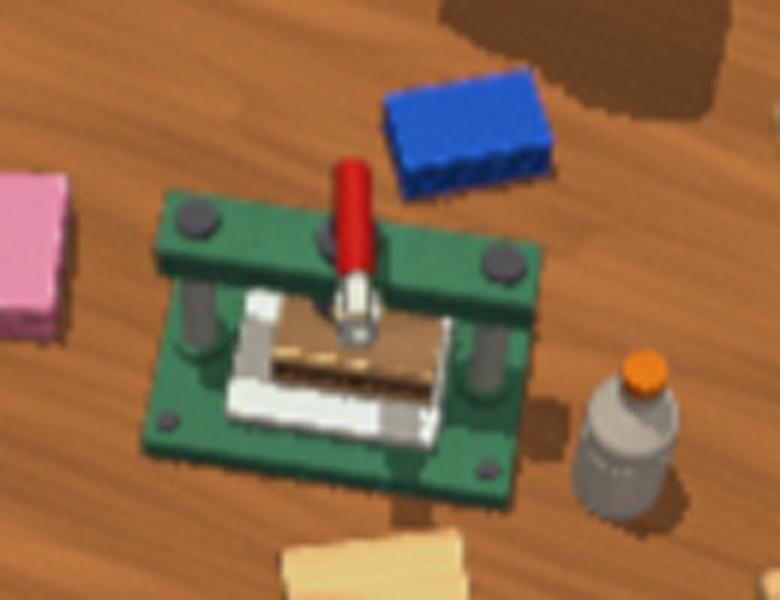

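View pics/a_top_z.png

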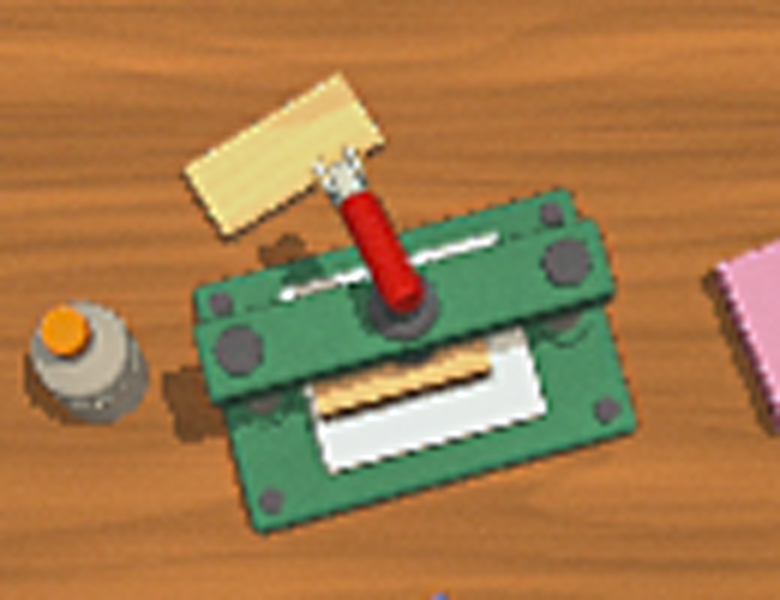

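Run:
```python
from h import *
c=manip.get_calibration("top")
f=lambda u,v:(240+(u+.5)/6-.5,150+(v+.5)/6-.5)
A=atz(c,f(239,350),.174);B=atz(c,f(567,261),.174);print(A,B,(A+B)/2,np.linalg.norm(A-B),np.degrees(np.arctan2(*(A-B)[1::-1])))
print("boss",atz(c,f(403,308),.182)); 
H=atz(c,f(342,170),.216);E=atz(c,f(404,300),.216);print("hinge",H,E,np.degrees(np.arctan2(*(H-E)[1::-1])))
print("base", [atz(c,f(*p),.025).round(3) for p in((258,530),(635,425))])
s=manip.get_calibration("scene")
g=lambda u,v:(270+(u+.5)/6-.5,160+(v+.5)/6-.5)
A=atz(s,g(197,217),.174);B=atz(s,g(504,263),.174);print(A,B,(A+B)/2)
H=atz(s,g(357,325),.216);E=atz(s,g(352,170),.216);print("hinge",H,E)
for u,v in((240,410-60),):pass
print("glue cap",atz(s,g(645,365),.145),atz(c,f(66,330),.145))
for p in((182,172),(338,75),(384,140),(228,238)):print("off",atz(c,f(*p),.022))
```

```text
[0.50987205 0.16000825 0.174     ] [ 0.55555438 -0.01421249  0.174     ] [0.53271321 0.07289788 0.174     ] 0.1801103681539888 104.69272995463359
boss [0.52971159 0.07272655 0.182     ]
hinge [0.59652121 0.1026998  0.216     ] [0.52708254 0.07084684 0.216     ] 24.64190686763189
base [array([0.432, 0.163, 0.025]), array([ 0.491, -0.055,  0.025])]
[ 0.55151694 -0.01226947  0.174     ] [0.5061433  0.16180615 0.174     ] [0.52883012 0.07476834 0.174     ]
hinge [0.60053961 0.10849678 0.216     ] [0.50926596 0.06608748 0.216     ]
glue cap [0.51896584 0.25729537 0.145     ] [0.52756395 0.2568013  0.145     ]
off [0.64548466 0.20902125 0.022     ]
off [0.70328838 0.11677971 0.022     ]
off [0.66307982 0.08965325 0.022     ]
off [0.60516971 0.18156607 0.022     ]
```

Run:
```python
from h import *
s=manip.state();c=manip.get_calibration("wrist")
T=rot(s['tool_rot']);print((T.T@(c['xyz']-s['tool_pos'])).round(4));print((T.T@rot(c['attitude'])).round(3))
d=np.array([.50,.03,.36])-s['tool_pos'];print((T.T@d).round(4),T.round(3))
```

```text
[ 0.0644  0.0009 -0.1427]
[[ 0.001 -0.966 -0.258]
 [ 1.     0.001  0.001]
 [-0.001 -0.258  0.966]]
[ 0.4907 -0.5245 -0.1287] [[ 0.966  0.259 -0.   ]
 [ 0.259 -0.966  0.   ]
 [ 0.    -0.    -1.   ]]
```

```bash
python3 -m creep '[[0,0,-7,0.0204,-0.0258,-0.0035,1]]'
python3 - <<'E'
from h import *
s=manip.state();print(s['joint_pos'].round(3),s['tool_pos'].round(4),rot(s['tool_rot']).round(3))
E
```

```text
time: 1.13
tool_pos: [0.173, -0.5756, 0.2334]
tool_rot: [-0.0, 0.982, 0.19, -0.001]
contact_force: [-0.1, 0.4, 0.8]
gripper_width: 1.002
[-1.402e+00 -4.000e-03  1.667e+00 -1.000e-03  1.479e+00 -2.140e-01] [ 0.173  -0.5756  0.2334] [[ 0.928  0.373 -0.001]
 [ 0.373 -0.928  0.   ]
 [-0.001 -0.001 -1.   ]]
```

```bash
python3 -m creep '[[0,0,0,0.0233,-0.0231,-0.0035,1],[0,0,0,0.0233,-0.0231,-0.0035,1],[0,0,0,0.0233,-0.0231,-0.0035,1],[0,0,0,0.0233,-0.0231,-0.0035,1],[0,0,0,0.0233,-0.0231,-0.0035,1],[0,0,0,0.0233,-0.0231,-0.0035,1],[0,0,0,0.0233,-0.0231,-0.0035,1],[0,0,0,0.0233,-0.0231,-0.0035,1],[0,0,0,0.0233,-0.0231,-0.0035,1],[0,0,0,0.0233,-0.0231,-0.0035,1],[0,0,0,0.0233,-0.0231,-0.0035,1],[0,0,0,0.0233,-0.0231,-0.0035,1],[0,0,0,0.0233,-0.0231,-0.0035,1],[0,0,0,0.0233,-0.0231,-0.0035,1],[0,0,0,0.0233,-0.0231,-0.0035,1],[0,0,0,0.0233,-0.0231,-0.0035,1],[0,0,0,0.0233,-0.0231,-0.0035,1],[0,0,0,0.0233,-0.0231,-0.0035,1],[0,0,0,0.0233,-0.0231,-0.0035,1]]'
python3 -m creep '[[0,0,-7,0,0,0,1],[0,0,-7,0,0,0,1],[0,0,-7,0,0,0,1],[0,0,-7,0,0,0,1],[0,0,-7,0,0,0,1],[0,0,-7,0,0,0,1],[0,0,-7,0,0,0,1],[0,0,-7,0,0,0,1],[0,0,-7,0,0,0,1],[0,0,-7,0,0,0,1],[0,0,-7,0,0,0,1],[0,0,-7,0,0,0,1],[0,0,-7,0,0,0,1],[0,0,-7,0,0,0,1],[0,0,-7,0,0,0,1],[0,0,-7,0,0,0,1],[0,0,-7,0,0,0,1],[0,0,-7,0,0,0,1],[0,0,-7,0,0,0,1],[0,0,-7,0,0,0,1]]'
python3 -m creep '[[0,0,-7,0,0,0,1],[0,0,-7,0,0,0,1],[0,0,-7,0,0,0,1],[0,0,-7,0,0,0,1],[0,0,-7,0,0,0,1],[0,0,-7,0,0,0,1],[0,0,0,0,0,0,1]]'
python3 - <<'E'
from h import *
s=manip.state();print(s['joint_pos'].round(3),rot(s['tool_rot']).round(3))
E
```

```text
time: 2.72
tool_pos: [0.4212, 0.001, 0.3018]
tool_rot: [0.0, 0.982, 0.191, 0.001]
contact_force: [1.0, 0.1, -0.1]
gripper_width: 1.0
time: 4.38
tool_pos: [0.4208, -0.0007, 0.3014]
tool_rot: [0.0, 0.153, 0.988, 0.0]
contact_force: [0.0, -0.4, 0.0]
gripper_width: 0.997
time: 4.97
tool_pos: [0.4208, -0.0007, 0.3014]
tool_rot: [0.0, -0.209, 0.978, -0.0]
contact_force: [0.1, -0.2, 0.8]
gripper_width: 0.998
[-0.179 -0.495  1.962  0.     1.674 -2.171] [[-0.913 -0.409  0.   ]
 [-0.409  0.913 -0.   ]
 [-0.    -0.    -1.   ]]
```

```bash
python3 -m creep '[[0,-7,0,0,0,0.01,1],[0,-7,0,0,0,0.01,1],[0,-7,0,0,0,0.01,1],[0,-7,0,0.01,0,0.01,1],[0,-7,0,0.01,0,0,1],[0,-7,0,0.01,0,0,1],[0,0,0,0,0,0,1],[0,0,0,0,0,0,1]]'
python3 - <<'E'
from h import *
s=manip.state();print(s['joint_pos'].round(3),rot(s['tool_rot']).round(3))
im=manip.grab_frame("wrist");cv2.imwrite("pics/b.png",im)
for t in ("foot","block","handle","crank_axis"):
  for d in manip.cut_out(t,"wrist")[:2]:print(t,d['confidence'],d['rect'])
E
```

```text
time: 5.63
tool_pos: [0.4183, -0.0154, 0.246]
tool_rot: [0.345, -0.192, 0.915, 0.078]
contact_force: [0.3, -0.1, 1.2]
gripper_width: 0.997
[-0.637 -1.01   2.44   0.635  1.358 -2.646] [[-0.688 -0.406  0.602]
 [-0.298  0.914  0.276]
 [-0.662  0.011 -0.75 ]]
foot 0.69 [338.2, 178.3, 379.0, 200.4]
block 0.72 [83.4, 4.6, 188.9, 120.7]
block 0.66 [335.5, 178.4, 379.4, 199.3]
handle 0.64 [354.5, 303.4, 380.5, 332.0]
crank_axis 0.71 [235.9, 44.1, 486.2, 332.6]
crank_axis 0.69 [353.0, 304.2, 380.3, 332.4]
```

View pics/b.png

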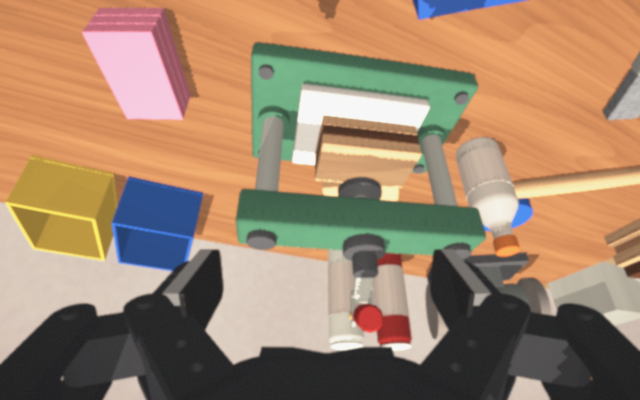

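Run:
```python
from h import *
im=cv2.imread("pics/b.png");crop(cv2.rotate(im,cv2.ROTATE_180),640-480,400-340,640-240,400-40,2.5,"b2.png") if 0 else crop(im,240,90,480,340,2.4,"b2.png")
```

```text
(no output)
```

View pics/b2.png

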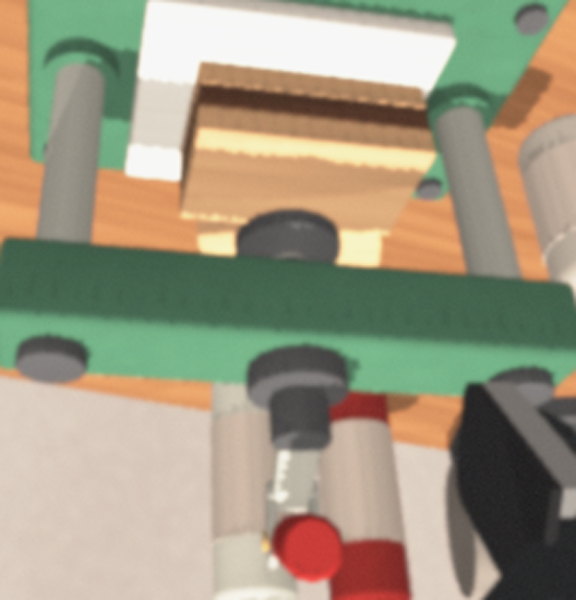

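Run:
```python
from h import *
from scipy.optimize import least_squares
c=manip.get_calibration("wrist")
f=lambda u,v:(240+(u+.5)/2.4-.5,90+(v+.5)/2.4-.5)
# image left = +? determine: corners front-bottom L,R, front-top L,R, back-top L,R
pix=np.array([f(*p) for p in((200,64),(424,88),(197,127),(436,152),(182,215),(388,232))])
def P(p):
    x,y,z,a=p;ca,sa=np.cos(a),np.sin(a)
    L=[]
    for X,Y,Z in((-.03,-.05,0),(-.03,.05,0),(-.03,-.05,.04),(-.03,.05,.04),(.03,-.05,.04),(.03,.05,.04)):
        L.append((x+ca*X-sa*Y,y+sa*X+ca*Y,z+Z))
    return np.array(L)
r=least_squares(lambda p:(proj(c,P(p))-pix).ravel(),[.53,.07,.04,.25]);print(r.x,r.fun.reshape(-1,2).round(1))
# column tops / press pose check
for n,p in(("colL",(53,360)),("colR",(517,385))):print(n,atz(c,f(*p),.174))
ax=np.array([.531,.0735])
d=(c['xyz'][:2]-ax);d/=np.linalg.norm(d)
for n,p,off in(("foot bottom rim",(287,211),.022),("foot top",(289,259),.0)):
    o,dd=ray(c,f(*p));q=ax+d*off
    t=((q-o[:2])@d)/(dd[:2]@d);print(n,o+t*dd)
print("axis boss",atz(c,f(300,372),.182)); print("handle end centre",atz(c,f(310,548),.216), "sleeve left/right",atz(c,f(272,548),.216),atz(c,f(343,548),.216))
print(c['xyz'])
```

```text
[0.53718372 0.08619569 0.04399984 0.28240238] [[ 0.  -1.6]
 [-1.2 -1.3]
 [ 1.1  1.1]
 [-0.5  0.5]
 [-0.   0.5]
 [ 0.5  0.8]]
colL [ 0.56939827 -0.00880203  0.174     ]
colR [0.51560217 0.16627107 0.174     ]
foot bottom rim [0.51216319 0.06213429 0.12185477]
foot top [0.53121035 0.07315381 0.12956269]
axis boss [0.52587696 0.0714847  0.182     ]
handle end centre [0.62464975 0.13122213 0.216     ] sleeve left/right [0.63146552 0.11519475 0.216     ] [0.6188121  0.14526571 0.216     ]
[ 0.28827364 -0.07398263  0.31392706]
```

Run:
```python
from h import *
w=manip.get_calibration("wrist");t=manip.get_calibration("top");s=manip.get_calibration("scene")
fw=lambda u,v:(240+(u+.5)/2.4-.5,90+(v+.5)/2.4-.5)
ft=lambda u,v:(240+(u+.5)/6-.5,150+(v+.5)/6-.5)
fs=lambda u,v:(270+(u+.5)/6-.5,160+(v+.5)/6-.5)
def tri(rs):
    A=0;b=0
    for o,d in rs:
        d=d/np.linalg.norm(d);M=np.eye(3)-np.outer(d,d);A=A+M;b=b+M@o
    p=np.linalg.solve(A,b);return p.round(4),[np.linalg.norm(np.cross(p-o,d/np.linalg.norm(d))).round(4) for o,d in rs]
W=ray(w,fw(310,548));T=ray(t,ft(404,300));S=ray(s,fs(352,166))
print(tri([W,T]),tri([W,S]),tri([T,S]),tri([W,T,S]))
print("hinge",tri([ray(t,ft(342,172)),ray(s,fs(358,325))]))
print("boss",tri([ray(w,fw(300,372)),ray(t,ft(403,308))]))
for th in(0,.1,.2,.35,.5):
  for ax in ([.531,.0735],):
    az=np.radians(24.6);r=np.array([np.cos(az),np.sin(az)]);
    h=np.array(ax)+.07*r
    tip=[*(h-.086*np.cos(th)*r),.216+.086*np.sin(th)];hp=[*h,.216];h21=[*(h-.021*np.cos(th)*r),.216+.021*np.sin(th)]
    print(th,[((proj(c,[tip,hp,h21])-o)*k).round(0).tolist() for c,o,k in((w,(240,90),2.4),(t,(240,150),6),(s,(270,160),6))])
```

```text
(array([0.5214, 0.0691, 0.2459]), [np.float64(0.0007), np.float64(0.0007)]) (array([0.5244, 0.0708, 0.2452]), [np.float64(0.0007), np.float64(0.0007)]) (array([0.5218, 0.0702, 0.2412]), [np.float64(0.0004), np.float64(0.0004)]) (array([0.5227, 0.0701, 0.2446]), [np.float64(0.0013), np.float64(0.0014), np.float64(0.0014)])
hinge (array([0.5968, 0.1053, 0.2079]), [np.float64(0.0023), np.float64(0.0023)])
boss (array([0.5298, 0.0733, 0.18  ]), [np.float64(0.0005), np.float64(0.0005)])
0 [[[307.0, 451.0], [287.0, 524.0], [291.0, 509.0]], [[409.0, 318.0], [340.0, 171.0], [357.0, 207.0]], [[346.0, 178.0], [349.0, 310.0], [348.0, 277.0]]]
0.1 [[[309.0, 477.0], [287.0, 524.0], [291.0, 514.0]], [[408.0, 314.0], [340.0, 171.0], [356.0, 205.0]], [[346.0, 170.0], [349.0, 310.0], [348.0, 275.0]]]
0.2 [[[310.0, 504.0], [287.0, 524.0], [291.0, 520.0]], [[407.0, 308.0], [340.0, 171.0], [356.0, 204.0]], [[347.0, 164.0], [349.0, 310.0], [348.0, 274.0]]]
0.35 [[[312.0, 546.0], [287.0, 524.0], [292.0, 528.0]], [[403.0, 297.0], [340.0, 171.0], [355.0, 201.0]], [[348.0, 158.0], [349.0, 310.0], [349.0, 273.0]]]
0.5 [[[312.0, 587.0], [287.0, 524.0], [292.0, 536.0]], [[397.0, 283.0], [340.0, 171.0], [353.0, 198.0]], [[349.0, 154.0], [349.0, 310.0], [349.0, 272.0]]]
```

Run:
```python
from h import *
s=manip.state();T=rot(s['tool_rot']);p=s['tool_pos']
az=np.radians(24.6);r=np.array([np.cos(az),np.sin(az),0]);h=np.array([.5945,.1027,.216]);th=.34
G=h-.055*np.cos(th)*r+np.array([0,0,.055*np.sin(th)]);tcp=G+.019*T[:,2]
print(G,tcp,T.T@(tcp-.06*T[:,2]-p),T.T@(tcp-p))
```

```text
[0.54735474 0.08111521 0.23434179] [0.55884061 0.08639691 0.22015805] [-0.10482751  0.03280512  0.07474478] [-0.10482751  0.03280512  0.13474478]
```

```bash
python3 -m creep '[[0,0,0,-0.0175,0.0055,0.0125,1],[0,0,0,-0.0175,0.0055,0.0125,1],[0,0,0,-0.0175,0.0055,0.0125,1],[0,0,0,-0.0175,0.0055,0.0125,1],[0,0,0,-0.0175,0.0055,0.0125,1],[0,0,0,-0.0175,0.0055,0.0125,1],[0,0,0,0,0,0,1],[0,0,0,0,0,0,1]]'
python3 - <<'E'
from h import *
s=manip.state();print(s['joint_pos'].round(3),rot(s['tool_rot']).round(3))
T=rot(s['tool_rot']);p=s['tool_pos']
az=np.radians(24.6);r=np.array([np.cos(az),np.sin(az),0]);h=np.array([.5945,.1027,.216]);th=.34
G=h-.055*np.cos(th)*r+np.array([0,0,.055*np.sin(th)]);tcp=G+.019*T[:,2]
print(T.T@(tcp-p))
c=manip.get_calibration("wrist");u=np.array([*(-np.cos(th)*r[:2]),np.sin(th)])
im=manip.grab_frame("wrist")
for d in manip.cut_out("handle","wrist")[:2]:print(d['confidence'],d['rect'])
for q in proj(c,[h,h+.021*u,h+.055*u,h+.086*u]):cv2.circle(im,tuple(int(round(v)) for v in q),3,(255,255,0),1)
cv2.imwrite("pics/c.png",im)
E
```

```text
time: 6.55
tool_pos: [0.5229, 0.0709, 0.2633]
tool_rot: [0.347, -0.198, 0.913, 0.078]
contact_force: [0.3, 0.7, 0.0]
gripper_width: 1.003
[-0.232 -0.662  2.243  0.507  1.013 -2.381] [[-0.681 -0.416  0.602]
 [-0.308  0.909  0.281]
 [-0.665  0.006 -0.747]]
[-0.00051544 -0.00108303  0.05825022]
0.87 [300.2, 192.5, 344.3, 251.1]
```

View pics/c.png

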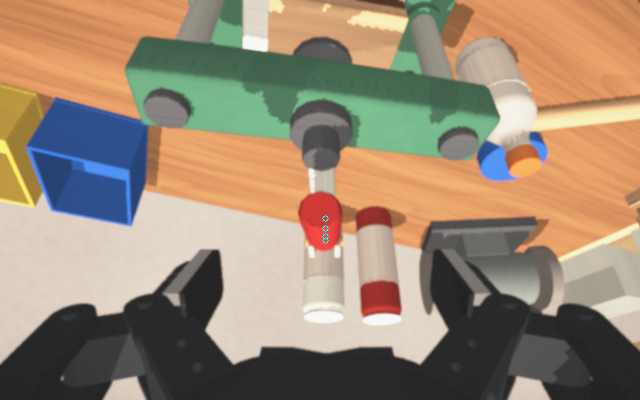

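```bash
python3 -m creep '[[0,0,0,0,-0.001,0.0145,1],[0,0,0,0,-0.001,0.0145,1],[0,0,0,0,-0.001,0.0145,1],[0,0,0,0,0,0.0145,1],[0,0,0,0,0,0,1]]'
python3 - <<'E'
from h import *
im=manip.grab_frame("wrist");cv2.imwrite("pics/d.png",im)
E
```

```text
time: 7.07
tool_pos: [0.5578, 0.082, 0.216]
tool_rot: [0.345, -0.196, 0.915, 0.078]
contact_force: [-0.1, 0.2, -0.1]
gripper_width: 0.999
```

View pics/d.png

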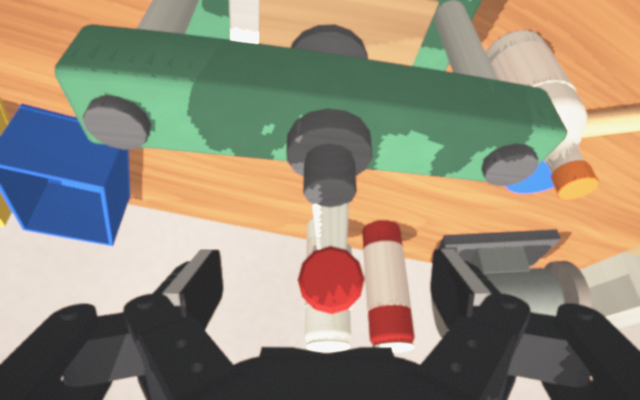

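```bash
python3 -m creep '[[0,0,0,0,0.001,0,0.4],[0,0,0,0,0,0,0.3],[0,0,0,0,0,0,0.2],[0,0,0,0,0,0,0],[0,0,0,0,0,0,0],[0,0,0,0,0,0,0]]'
python3 - <<'E'
from h import *
s=manip.state();print(s['tool_pos'],s['contact_force'],s['ft_torque'],s['gripper_width'])
im=manip.grab_frame("wrist");cv2.imwrite("pics/e.png",im)
E
```

```text
time: 7.62
tool_pos: [0.5577, 0.0835, 0.219]
tool_rot: [0.346, -0.196, 0.914, 0.079]
contact_force: [-8.2, -0.0, 4.0]
gripper_width: 0.239
[0.55767368 0.08350332 0.21901638] [-8.22785958 -0.04652884  4.02095266] [0.18452159 0.80741913 0.45322396] 0.2390611391719303
```

View pics/e.png

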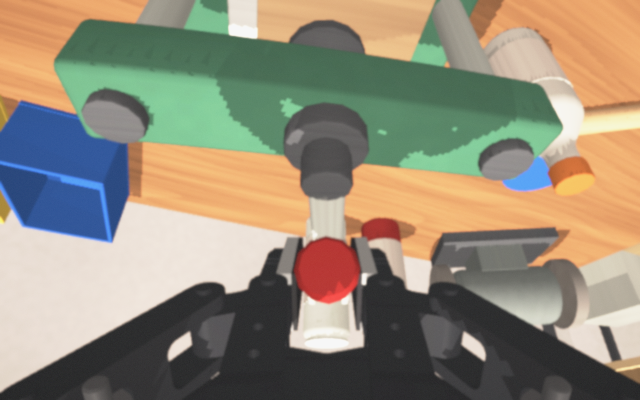

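Run:
```python
from h import *
s=manip.state();T=rot(s['tool_rot']);p=s['tool_pos']
h=np.array([.5945,.1027,.216]);v=T.T@(p-h);print(v)
for a in(3,6):
  M=R.from_rotvec([0,np.radians(a),0]).as_matrix();print(a,(M@v-v).round(5))
```

```text
[ 0.02900917 -0.00224274 -0.02980325]
3 [-0.0016   0.      -0.00148]
6 [-0.00327  0.      -0.00287]
```

```bash
python3 -m creep '[[0,4,0,-0.0022,0,-0.0019,0],[0,5,0,-0.0027,0,-0.0024,0],[0,5,0,-0.0027,0,-0.0024,0],[0,5,0,-0.0027,0,-0.0024,0]]'
python3 -m creep '[[0,5,0,-0.0027,0,-0.0024,0],[0,5,0,-0.0027,0,-0.0024,0],[0,5,0,-0.0027,0,-0.0024,0]]'
python3 - <<'E'
from h import *
s=manip.state();T=rot(s['tool_rot']);p=s['tool_pos']
h=np.array([.5945,.1027,.216]);v=T.T@(p-h);print(v,T.T@s['contact_force'],s['joint_pos'].round(2))
E
```

```text
time: 8.0
tool_pos: [0.5597, 0.0846, 0.2318]
tool_rot: [0.187, -0.206, 0.959, 0.045]
contact_force: [-6.8, 3.1, 1.0]
gripper_width: 0.24
time: 8.25
tool_pos: [0.5648, 0.0869, 0.2419]
tool_rot: [0.06, -0.21, 0.976, 0.017]
contact_force: [-6.4, 1.5, 2.8]
gripper_width: 0.237
[ 0.03001376 -0.00193104 -0.02992744] [ 4.88030304  4.00071528 -3.42074251] [-0.01 -0.16  1.8   0.06  1.39 -2.01]
```

Forces stay low; continue the arc (34° done, ~37° left).

```bash
python3 -m creep '[[0,5,0,-0.0027,0,-0.0024,0],[0,5,0,-0.0027,0,-0.0024,0],[0,5,0,-0.0027,0,-0.0024,0],[0,5,0,-0.0027,0,-0.0024,0]]'
python3 -m creep '[[0,5,0,-0.0027,0,-0.0024,0],[0,5,0,-0.0027,0,-0.0024,0],[0,5,0,-0.0027,0,-0.0024,0],[0,0,0,0,0,0,0]]'
python3 - <<'E'
from h import *
s=manip.state();T=rot(s['tool_rot']);p=s['tool_pos']
h=np.array([.5945,.1027,.216]);v=T.T@(p-h);G=p-.019*T[:,2];print(v,T.T@s['contact_force'],s['joint_pos'].round(2),G-h,T.round(2))
for n in("wrist","scene","top"):
  im=manip.grab_frame(n);cv2.imwrite(f"pics/f_{n}.png",im)
  if n!="wrist":crop(im,*((270,140,400,240) if n=="scene" else (240,150,370,250)),6,f"f_{n}.png")
E
```

```text
time: 8.58
tool_pos: [0.5749, 0.0915, 0.2525]
tool_rot: [-0.11, -0.21, 0.971, -0.019]
contact_force: [-7.4, 1.7, 4.7]
gripper_width: 0.234
time: 8.92
tool_pos: [0.585, 0.096, 0.2575]
tool_rot: [-0.236, -0.205, 0.949, -0.047]
contact_force: [-9.7, 1.2, 8.8]
gripper_width: 0.238
[ 0.0295097  -0.00187909 -0.03130435] [11.46024715  5.17539852 -3.86511298] [ 0.1   0.28  1.37 -0.15  1.95 -1.92] [-0.00135677 -0.00318645  0.05824849] [[-0.8  -0.41 -0.43]
 [-0.37  0.91 -0.19]
 [ 0.47  0.01 -0.88]]
```

View pics/f_wrist.png

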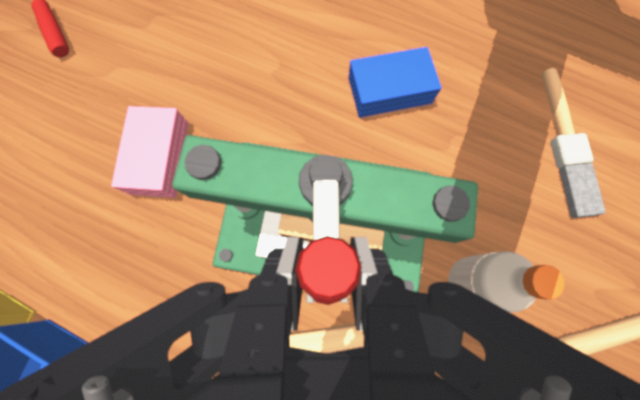

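View pics/f_scene.png

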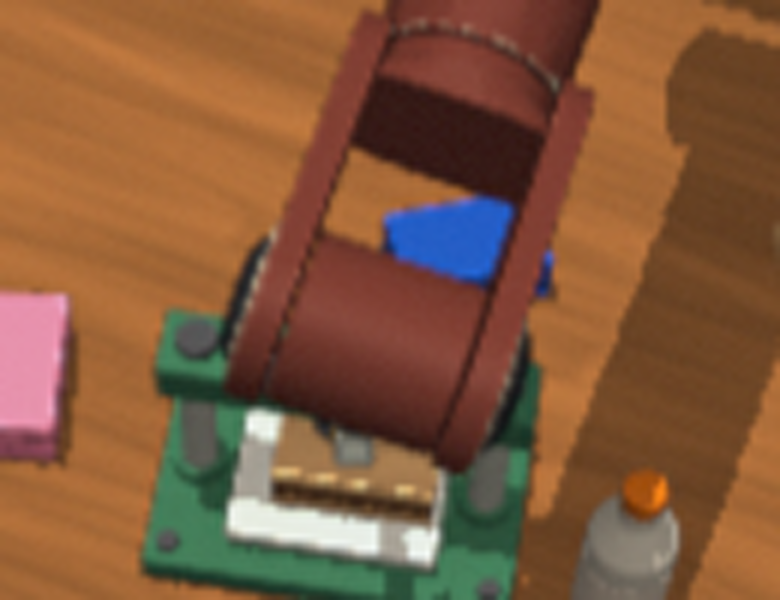

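```bash
python3 -m creep '[[0,3,0,-0.0016,0,-0.0014,0],[0,0,0,0,0,0,0]]'
python3 -m creep '[[0,2,0,-0.0011,0,-0.001,0],[0,0,0,0,0,0,0]]'
python3 - <<'E'
from h import *
s=manip.state();T=rot(s['tool_rot']);p=s['tool_pos']
h=np.array([.5945,.1027,.216]);v=T.T@(p-h);G=p-.019*T[:,2];print(v,T.T@s['contact_force'],s['ft_torque'],G-h,T.round(2))
E
```

```text
time: 9.23
tool_pos: [0.5865, 0.0966, 0.258]
tool_rot: [-0.259, -0.204, 0.943, -0.052]
contact_force: [-6.8, 2.5, 8.5]
gripper_width: 0.234
time: 9.4
tool_pos: [0.5878, 0.0971, 0.2584]
tool_rot: [-0.275, -0.203, 0.938, -0.056]
contact_force: [-6.5, 2.3, 7.5]
gripper_width: 0.237
[ 0.02994239 -0.00205534 -0.03124672] [ 8.23464921  4.77673887 -3.65548951] [-0.20200776  1.18021249 -0.33252225] [ 0.0026793  -0.00151234  0.05844689] [[-0.77 -0.41 -0.49]
 [-0.35  0.91 -0.22]
 [ 0.54  0.01 -0.84]]
```

```bash
python3 -m creep '[[0,2,0,-0.0011,0.001,-0.001,0],[0,0,0,0,0,0,0]]'
python3 -m creep '[[0,2,0,-0.0011,0,-0.001,0],[0,0,0,0,0,0,0]]'
python3 - <<'E'
from h import *
s=manip.state();T=rot(s['tool_rot']);p=s['tool_pos']
h=np.array([.5945,.1027,.216]);v=T.T@(p-h);G=p-.019*T[:,2];print(v,T.T@s['contact_force'],s['ft_torque'],G-h,T.round(2))
im=manip.grab_frame("wrist");cv2.imwrite("pics/g.png",im)
E
```

```text
time: 9.57
tool_pos: [0.5891, 0.0978, 0.2588]
tool_rot: [-0.291, -0.202, 0.933, -0.06]
contact_force: [-4.7, -0.7, 6.6]
gripper_width: 0.239
time: 9.73
tool_pos: [0.5897, 0.098, 0.2591]
tool_rot: [-0.308, -0.2, 0.928, -0.064]
contact_force: [-11.3, -3.1, 7.1]
gripper_width: 0.232
[ 0.03082648 -0.00202533 -0.03075376] [13.57737391  1.82297505  1.22727142] [-0.60092654  1.18459667 -0.12842499] [ 5.55338968e-03 -7.19288411e-05  5.83006427e-02] [[-0.73 -0.41 -0.55]
 [-0.33  0.91 -0.24]
 [ 0.6   0.01 -0.8 ]]
```

View pics/g.png

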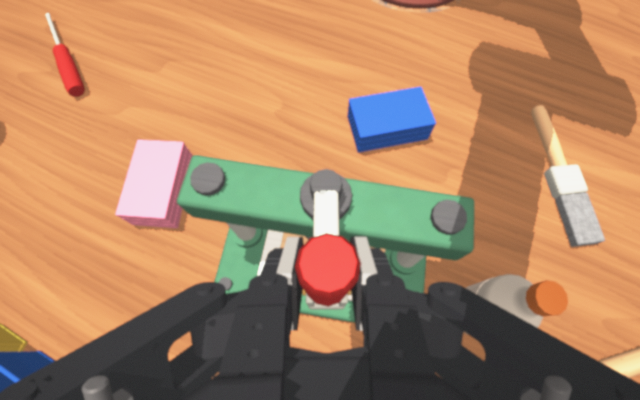

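Run:
```python
from h import *
c=manip.get_calibration("wrist")
im=cv2.imread("pics/g.png");crop(im,260,150,400,320,4,"g2.png")
hsv=cv2.cvtColor(im,cv2.COLOR_BGR2HSV);m=((hsv[...,1]>150)&((hsv[...,0]<6)|(hsv[...,0]>174))).astype(np.uint8);m[:,:280]=0;m[:,380:]=0;m[:200]=0
ys,xs=np.nonzero(m);print(xs.min(),xs.max(),ys.min(),ys.max(),xs.mean(),ys.mean())
```

```text
295 358 235 304 327.08448631145126 267.8928466293789
```

View pics/g2.png

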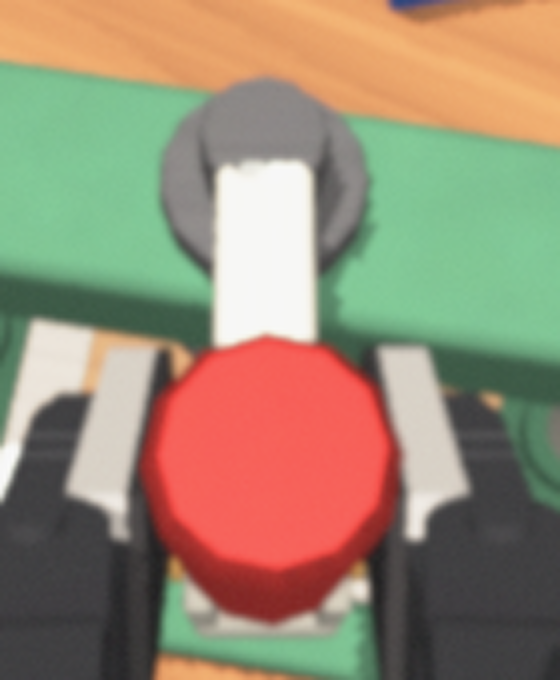

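Run:
```python
from h import *
c=manip.get_calibration("wrist");s=manip.state()
f=lambda u,v:(260+(u+.5)/4-.5,150+(v+.5)/4-.5)
tip=atz(c,f(270,453),.302);print("tip",tip,"boss",atz(c,f(266,182),.182))
# screw hub top circle radius 62px?
print("hinge bracket bottom",atz(c,f(270,625),.21))
print("handle dir from pads centre", s['tool_pos']-.019*rot(s['tool_rot'])[:,2])
```

```text
tip [0.59917951 0.10144828 0.302     ] boss [0.53397785 0.07217973 0.182     ]
hinge bracket bottom [0.60464907 0.10457622 0.21      ]
handle dir from pads centre [0.5999945  0.10260282 0.27429926]
```

```bash
python3 -m creep '[[0,0,0,0,0,0,0.5],[0,0,0,0,0,0,0.8],[0,0,0,0,0,0,0.8],[0,0,0,0,0,0,0.8]]'
python3 -m creep '[[0,-6.15,0,-0.0021,0,-0.0001,0.8],[0,-6.15,0,-0.0021,0,-0.0001,0.8],[0,-6.15,0,-0.0021,0,-0.0001,0.8],[0,-6.15,0,-0.0021,0,-0.0001,0.8],[0,-6.15,0,-0.0021,0,-0.0001,0.8],[0,-6.15,0,-0.0021,0,-0.0001,0.8],[0,0,0,0,0,0,0.8],[0,0,0,0,0,0,0.8]]'
python3 - <<'E'
from h import *
s=manip.state();T=rot(s['tool_rot']);p=s['tool_pos'];print(T.round(3),s['joint_pos'].round(2))
c=manip.get_calibration("wrist")
im=manip.grab_frame("wrist");cv2.imwrite("pics/i.png",im);crop(im,240,100,420,340,2.5,"i2.png")
E
```

```text
time: 10.12
tool_pos: [0.5907, 0.0984, 0.256]
tool_rot: [-0.306, -0.201, 0.928, -0.063]
contact_force: [-0.4, -0.4, 0.1]
gripper_width: 0.79
time: 10.78
tool_pos: [0.6005, 0.1029, 0.2528]
tool_rot: [0.003, -0.21, 0.978, 0.004]
contact_force: [0.3, 0.7, 0.7]
gripper_width: 0.799
[[-0.911 -0.411  0.005]
 [-0.411  0.911  0.009]
 [-0.008  0.006 -1.   ]] [ 0.04 -0.    1.63  0.01  1.51 -1.95]
```

View pics/i2.png

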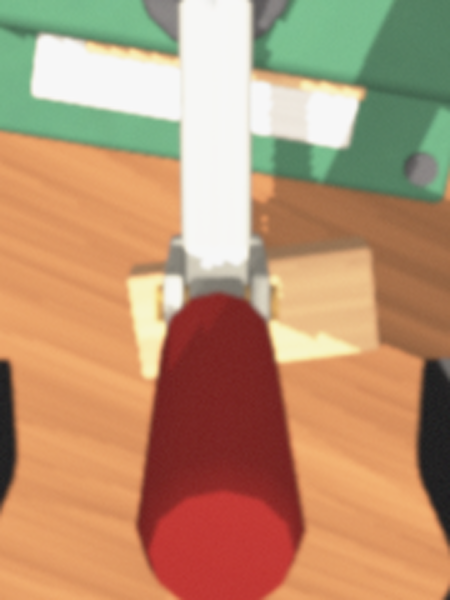

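Run:
```python
from h import *
s=manip.state();T=rot(s['tool_rot'])
c=manip.get_calibration("wrist")
f=lambda u,v:(240+(u+.5)/2.5-.5,100+(v+.5)/2.5-.5)
for uv,z in(((223,550),.302),((222,555),.302),((218,285),.216+.0),((215,40),.197)):
  P=atz(c,f(*uv),z);print(P,T.T@(P-s['tool_pos']))
```

```text
[0.59874196 0.10176892 0.302     ] [ 2.42276482e-03  8.45334383e-05 -4.92573469e-02]
[0.59944791 0.10195538 0.302     ] [ 1.70267440e-03 -3.61768179e-05 -4.92524788e-02]
[0.59326292 0.09924834 0.216     ] [ 0.00912535 -0.0004968   0.03669096]
[0.54739251 0.07785804 0.197     ] [ 0.05988119 -0.00122469  0.05529078]
```

View pics/i.png

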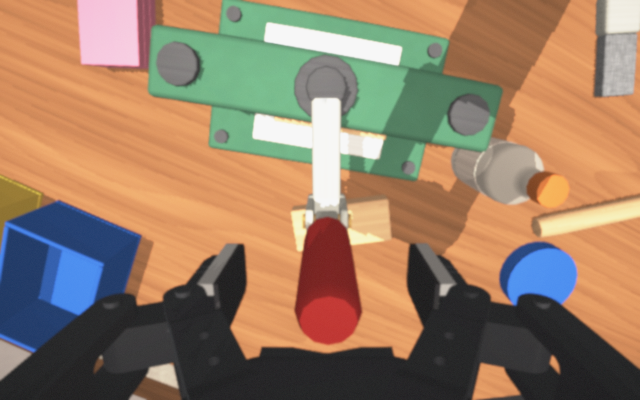

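```bash
python3 -m creep '[[0,0,0,0.0025,0,0,0.5],[0,0,0,0,0,0,0.3],[0,0,0,0,0,0,0.15],[0,0,0,0,0,0,0],[0,0,0,0,0,0,0],[0,0,0,0,0,0,0]]'
python3 - <<'E'
from h import *
s=manip.state();T=rot(s['tool_rot']);p=s['tool_pos'];print(p,T.round(3),s['contact_force'],s['ft_torque'])
E
```

```text
time: 11.33
tool_pos: [0.5994, 0.1026, 0.2525]
tool_rot: [0.004, -0.211, 0.977, 0.004]
contact_force: [1.2, 1.8, -0.4]
gripper_width: 0.238
[0.59941514 0.10261773 0.25245628] [[-0.911 -0.412  0.006]
 [-0.412  0.911  0.01 ]
 [-0.01   0.007 -1.   ]] [ 1.15749995  1.76151576 -0.44699582] [ 0.16919392 -0.14973269 -0.02418242]
```

```bash
cat > st.py <<'E'
from h import *
import sys
s=manip.state();p=s['tool_pos'];C=np.array([.5335,.0725])
d=p[:2]-C;rho=np.linalg.norm(d);a=np.degrees(np.arctan2(d[1],d[0]));r=d/rho;t=np.array([r[1],-r[0]]) # cw tangent
F=s['contact_force'];print("rho %.4f az %.1f z %.4f  push(cw) %.1f  radial(on tool) %.1f  Fz %.1f t %.2f"%(rho,a,p[2],-F[:2]@t,F[:2]@r,F[2],s['time']))
E
python3 st.py
python3 -m creep '[[0,0,0,0.0024,-0.0185,-0.0002,0],[0,0,0,0.0071,-0.0172,-0.0002,0],[0,0,0,0.0114,-0.0148,-0.0002,0]]'
python3 st.py
```

```text
rho 0.0725 az 24.6 z 0.2525  push(cw) 1.1  radial(on tool) 1.8  Fz -0.4 t 11.33
time: 11.58
tool_pos: [0.6015, 0.0492, 0.2525]
tool_rot: [0.005, -0.211, 0.977, 0.006]
contact_force: [-1.6, 5.6, 0.5]
gripper_width: 0.24
rho 0.0719 az -18.9 z 0.2525  push(cw) 4.8  radial(on tool) -3.3  Fz 0.5 t 11.58
```

```bash
python3 -m creep '[[0,0,0,0.0148,-0.0114,-0.0002,0],[0,0,0,0.0172,-0.0071,-0.0002,0],[0,0,0,0.0185,-0.0024,-0.0002,0]]'
python3 st.py
python3 -m creep '[[0,0,0,0.0185,0.0024,-0.0002,0],[0,0,0,0.0172,0.0071,-0.0001,0],[0,0,0,0.0148,0.0114,-0.0001,0]]'
python3 st.py
python3 -m creep '[[0,0,0,0.0114,0.0148,0,0],[0,0,0,0.0071,0.0172,0,0],[0,0,0,0.0024,0.0185,0.0001,0]]'
python3 st.py
```

```text
time: 11.83
tool_pos: [0.5642, 0.0088, 0.2525]
tool_rot: [0.006, -0.211, 0.978, 0.006]
contact_force: [1.5, 7.9, -0.6]
gripper_width: 0.235
rho 0.0707 az -64.3 z 0.2525  push(cw) 4.8  radial(on tool) -6.5  Fz -0.6 t 11.83
time: 12.08
tool_pos: [0.5098, 0.0067, 0.2526]
tool_rot: [0.007, -0.21, 0.978, 0.005]
contact_force: [8.8, 6.5, -3.4]
gripper_width: 0.241
rho 0.0700 az -109.8 z 0.2526  push(cw) 6.1  radial(on tool) -9.1  Fz -3.4 t 12.08
time: 12.33
tool_pos: [0.47, 0.043, 0.2526]
tool_rot: [0.007, -0.21, 0.978, 0.003]
contact_force: [11.6, -1.2, -6.7]
gripper_width: 0.241
rho 0.0700 az -155.1 z 0.2526  push(cw) 6.0  radial(on tool) -10.0  Fz -6.7 t 12.33
```

```bash
python3 -m creep '[[0,0,0,-0.0024,0.0185,0.0002,0],[0,0,0,-0.0071,0.0172,0.0002,0],[0,0,0,-0.0114,0.0148,0.0002,0]]'
python3 st.py
python3 -m creep '[[0,0,0,-0.0148,0.0114,0.0002,0],[0,0,0,-0.0172,0.0071,0.0002,0],[0,0,0,-0.0185,0.0024,0.0002,0]]'
python3 st.py
python3 -m creep '[[0,0,0,-0.0185,-0.0024,0.0002,0],[0,0,0,0,0,0,0]]'
python3 st.py
python3 - <<'E'
from h import *
for n in("wrist","scene","top"):
  im=manip.grab_frame(n);cv2.imwrite(f"pics/k_{n}.png",im)
E
```

```text
time: 12.58
tool_pos: [0.4678, 0.0969, 0.2526]
tool_rot: [0.005, -0.21, 0.978, 0.001]
contact_force: [6.9, -9.3, -4.3]
gripper_width: 0.238
rho 0.0701 az 159.7 z 0.2526  push(cw) 6.4  radial(on tool) -9.7  Fz -4.3 t 12.58
time: 12.83
tool_pos: [0.5045, 0.1368, 0.2525]
tool_rot: [0.003, -0.211, 0.978, 0.001]
contact_force: [-1.2, -11.0, 1.4]
gripper_width: 0.239
rho 0.0706 az 114.2 z 0.2525  push(cw) 5.6  radial(on tool) -9.5  Fz 1.4 t 12.83
time: 13.0
tool_pos: [0.5252, 0.1427, 0.2526]
tool_rot: [0.005, -0.211, 0.978, 0.002]
contact_force: [5.3, -2.3, -2.2]
gripper_width: 0.236
rho 0.0707 az 96.7 z 0.2526  push(cw) -5.0  radial(on tool) -2.9  Fz -2.2 t 13.00
```

View pics/k_wrist.png

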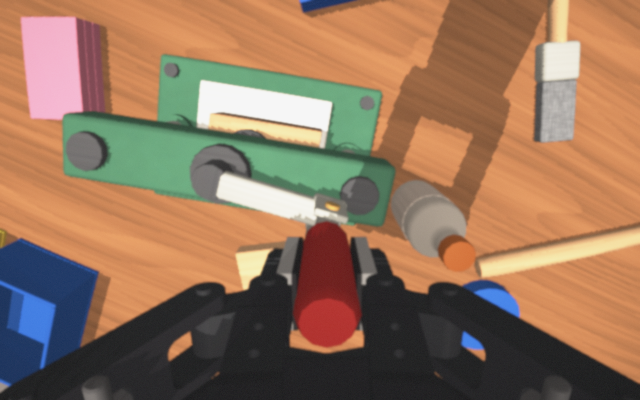

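View pics/k_scene.png

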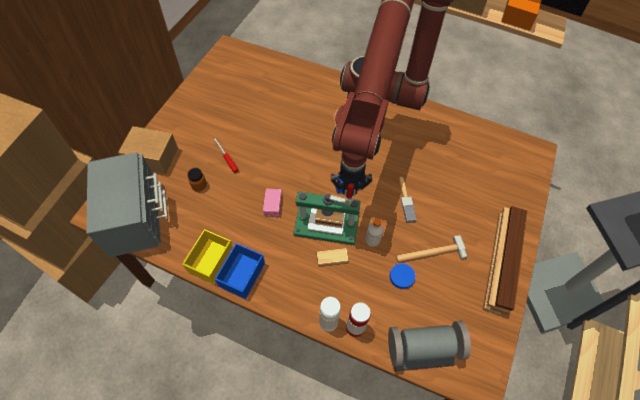

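```bash
python3 -m creep '[[0,0,0,-0.0172,-0.0071,0.0001,0],[0,0,0,-0.0153,-0.0114,0.0001,0],[0,0,0,-0.0119,-0.0148,0,0],[0,0,0,-0.0071,-0.0172,0,0],[0,0,0,-0.0024,-0.0185,-0.0001,0]]'
python3 st.py
python3 -m creep '[[0,0,0,0.0024,-0.0185,-0.0002,0],[0,0,0,0.0071,-0.0172,-0.0002,0],[0,0,0,0.0114,-0.0148,-0.0002,0]]'
python3 st.py
```

```text
time: 13.57
tool_pos: [0.5989, 0.1027, 0.2524]
tool_rot: [0.001, -0.211, 0.977, 0.005]
contact_force: [-11.2, 1.6, 4.5]
gripper_width: 0.238
rho 0.0721 az 24.8 z 0.2524  push(cw) 6.2  radial(on tool) -9.5  Fz 4.5 t 13.57
time: 13.82
tool_pos: [0.6012, 0.0492, 0.2524]
tool_rot: [0.003, -0.211, 0.977, 0.007]
contact_force: [-4.7, 7.8, 3.4]
gripper_width: 0.24
rho 0.0716 az -19.0 z 0.2524  push(cw) 5.8  radial(on tool) -6.9  Fz 3.4 t 13.82
```

```bash
python3 -m creep '[[0,0,0,0.0148,-0.0114,-0.0002,0],[0,0,0,0.0172,-0.0071,-0.0002,0],[0,0,0,0.0185,-0.0024,-0.0002,0]]'
python3 st.py
python3 - <<'E'
from h import *
for n in("wrist","top"):
  im=manip.grab_frame(n);cv2.imwrite(f"pics/l_{n}.png",im)
E
```

```text
time: 14.07
tool_pos: [0.5647, 0.0091, 0.2525]
tool_rot: [0.005, -0.211, 0.978, 0.006]
contact_force: [2.4, 8.4, -0.8]
gripper_width: 0.237
rho 0.0707 az -63.8 z 0.2525  push(cw) 5.9  radial(on tool) -6.4  Fz -0.8 t 14.07
```

View pics/l_wrist.png

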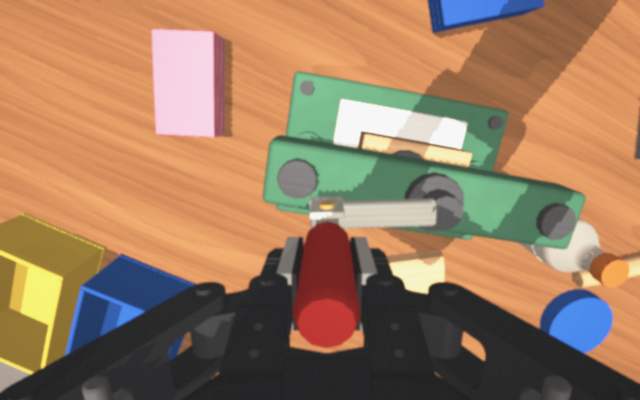

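```bash
cat > ck.py <<'E'
from h import *
import sys
th=float(sys.argv[1]);s=manip.state();p=s['tool_pos'];C=np.array([.5343,.0728])
d=p[:2]-C;rho=np.linalg.norm(d);a=np.degrees(np.arctan2(d[1],d[0]));r=d/rho;t=np.array([r[1],-r[0]])
F=s['contact_force'];push=-F[:2]@t
print("rho %.4f az %.1f push %.1f rad %.1f Fz %.1f t %.2f"%(rho,a,push,F[:2]@r,F[2],s['time']))
sys.exit(1 if push>th else 0)
E
set -e; exec 3>&1
python3 -m creep '[[0,0,0,0.0050,0.0002,0,0]]' >/dev/null; python3 ck.py 7.5
python3 -m creep '[[0,0,0,0.0050,0.0005,0,0]]' >/dev/null; python3 ck.py 7.5
python3 -m creep '[[0,0,0,0.0049,0.0009,0,0]]' >/dev/null; python3 ck.py 7.5
python3 -m creep '[[0,0,0,0.0049,0.0012,0,0]]' >/dev/null; python3 ck.py 7.5
python3 -m creep '[[0,0,0,0.0048,0.0015,0,0]]' >/dev/null; python3 ck.py 7.5
python3 -m creep '[[0,0,0,0.0046,0.0019,0,0]]' >/dev/null; python3 ck.py 7.5
```

```text
rho 0.0704 az -68.7 push 5.6 rad -2.5 Fz -1.4 t 14.25
rho 0.0704 az -72.4 push 4.4 rad -2.1 Fz -0.8 t 14.33
rho 0.0704 az -76.3 push 5.3 rad -2.5 Fz -2.1 t 14.42
rho 0.0704 az -80.4 push 5.9 rad -2.1 Fz -1.8 t 14.50
rho 0.0704 az -84.4 push 4.9 rad -3.2 Fz -1.4 t 14.58
rho 0.0704 az -88.4 push 5.3 rad -2.3 Fz -1.8 t 14.67
```

```bash
set -e
python3 -m creep '[[0,0,0,0.0045,0.0022,0,0]]' >/dev/null; python3 ck.py 7.2
python3 -m creep '[[0,0,0,0.0043,0.0025,0,0]]' >/dev/null; python3 ck.py 7.2
python3 -m creep '[[0,0,0,0.0041,0.0028,0,0]]' >/dev/null; python3 ck.py 7.2
python3 -m creep '[[0,0,0,0.0039,0.0031,0,0]]' >/dev/null; python3 ck.py 7.2
python3 -m creep '[[0,0,0,0.0037,0.0033,0,0]]' >/dev/null; python3 ck.py 7.2
python3 -m creep '[[0,0,0,0.0035,0.0036,0,0]]' >/dev/null; python3 ck.py 7.2
python3 -m creep '[[0,0,0,0.0032,0.0038,0,0]]' >/dev/null; python3 ck.py 7.2
python3 -m creep '[[0,0,0,0.0029,0.0040,0,0]]' >/dev/null; python3 ck.py 7.2
python3 -m creep '[[0,0,0,0.0026,0.0042,0,0]]' >/dev/null; python3 ck.py 7.2
python3 -m creep '[[0,0,0,0.0023,0.0044,0,0]]' >/dev/null; python3 ck.py 7.2
python3 -m creep '[[0,0,0,0.0020,0.0046,0,0]]' >/dev/null; python3 ck.py 7.2
python3 -m creep '[[0,0,0,0.0017,0.0047,0,0]]' >/dev/null; python3 ck.py 7.2
python3 -m creep '[[0,0,0,0.0014,0.0048,0,0]]' >/dev/null; python3 ck.py 7.2
python3 -m creep '[[0,0,0,0.0010,0.0049,0,0]]' >/dev/null; python3 ck.py 7.2
python3 -m creep '[[0,0,0,0.0007,0.0050,0,0]]' >/dev/null; python3 ck.py 7.2
python3 -m creep '[[0,0,0,0.0003,0.0050,0,0]]' >/dev/null; python3 ck.py 7.2
```

```text
rho 0.0704 az -92.4 push 4.5 rad -2.8 Fz -2.8 t 14.75
rho 0.0704 az -96.4 push 4.1 rad -2.1 Fz -2.4 t 14.83
rho 0.0704 az -100.4 push 5.0 rad -1.2 Fz -1.7 t 14.92
rho 0.0704 az -104.4 push 5.2 rad -0.8 Fz -2.0 t 15.00
rho 0.0704 az -108.4 push 5.1 rad -1.9 Fz -2.0 t 15.08
rho 0.0704 az -112.4 push 4.7 rad -1.8 Fz -2.9 t 15.17
rho 0.0704 az -116.5 push 5.0 rad -1.9 Fz -1.4 t 15.25
rho 0.0704 az -120.4 push 3.9 rad -2.5 Fz -2.3 t 15.33
rho 0.0704 az -124.4 push 5.0 rad -1.7 Fz -3.4 t 15.42
rho 0.0703 az -128.4 push 5.0 rad -2.9 Fz -2.6 t 15.50
rho 0.0703 az -132.4 push 5.7 rad -2.0 Fz -2.1 t 15.58
rho 0.0703 az -136.5 push 5.2 rad -2.6 Fz -1.9 t 15.67
rho 0.0703 az -140.5 push 4.4 rad -1.6 Fz -2.4 t 15.75
rho 0.0703 az -144.5 push 5.6 rad -1.5 Fz -2.7 t 15.83
rho 0.0703 az -148.6 push 5.8 rad -1.6 Fz -2.4 t 15.92
rho 0.0703 az -152.7 push 5.5 rad -0.6 Fz -2.8 t 16.00
```

```bash
set -e
python3 -m creep '[[0,0,0,0,0.0038,0,0]]' >/dev/null; python3 ck.py 6.8
python3 -m creep '[[0,0,0,-0.0002,0.0037,0,0]]' >/dev/null; python3 ck.py 6.8
python3 -m creep '[[0,0,0,-0.0004,0.0037,0,0]]' >/dev/null; python3 ck.py 6.8
python3 -m creep '[[0,0,0,-0.0006,0.0037,0,0]]' >/dev/null; python3 ck.py 6.8
python3 -m creep '[[0,0,0,-0.0007,0.0037,0,0]]' >/dev/null; python3 ck.py 6.8
python3 -m creep '[[0,0,0,-0.0009,0.0036,0,0]]' >/dev/null; python3 ck.py 6.8
python3 -m creep '[[0,0,0,-0.0011,0.0036,0,0]]' >/dev/null; python3 ck.py 6.8
python3 -m creep '[[0,0,0,-0.0013,0.0035,0,0]]' >/dev/null; python3 ck.py 6.8
python3 -m creep '[[0,0,0,-0.0015,0.0034,0,0]]' >/dev/null; python3 ck.py 6.8
python3 -m creep '[[0,0,0,-0.0017,0.0034,0,0]]' >/dev/null; python3 ck.py 6.8
python3 -m creep '[[0,0,0,-0.0018,0.0033,0,0]]' >/dev/null; python3 ck.py 6.8
python3 -m creep '[[0,0,0,-0.0020,0.0032,0,0]]' >/dev/null; python3 ck.py 6.8
python3 -m creep '[[0,0,0,-0.0022,0.0031,0,0]]' >/dev/null; python3 ck.py 6.8
```

```text
rho 0.0702 az -155.8 push 7.4 rad -1.4 Fz -2.6 t 16.08
```

```bash
python3 -m creep '[[0,0,0,0,0.0012,0,0]]' >/dev/null; python3 ck.py 6.8
```

```text
rho 0.0703 az -156.6 push 8.1 rad -0.1 Fz -4.3 t 16.17
```

```bash
python3 -m creep '[[0,0,0,0,0.0008,0,0]]' >/dev/null; python3 ck.py 6.8;  python3 -m creep '[[0,0,0,0,0.0004,0,0]]' >/dev/null; python3 ck.py 6.8
```

```text
rho 0.0703 az -156.9 push 9.3 rad -1.4 Fz -3.9 t 16.25
rho 0.0703 az -157.0 push 7.8 rad -1.9 Fz -2.8 t 16.33
```

```bash
python3 - <<'E'
from h import *
im=manip.grab_frame("wrist");cv2.imwrite("pics/m.png",im)
for n in("scene","top"):
  im=manip.grab_frame(n);crop(im,*((270,140,400,240) if n=="scene" else (240,150,370,250)),6,f"m_{n}.png")
E
python3 ck.py 20
```

```text
rho 0.0703 az -157.0 push 7.8 rad -1.6 Fz -2.6 t 16.48
```

View pics/m.png

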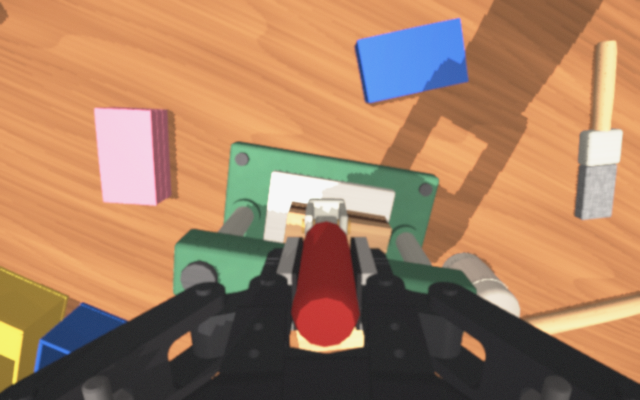

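View pics/m_scene.png

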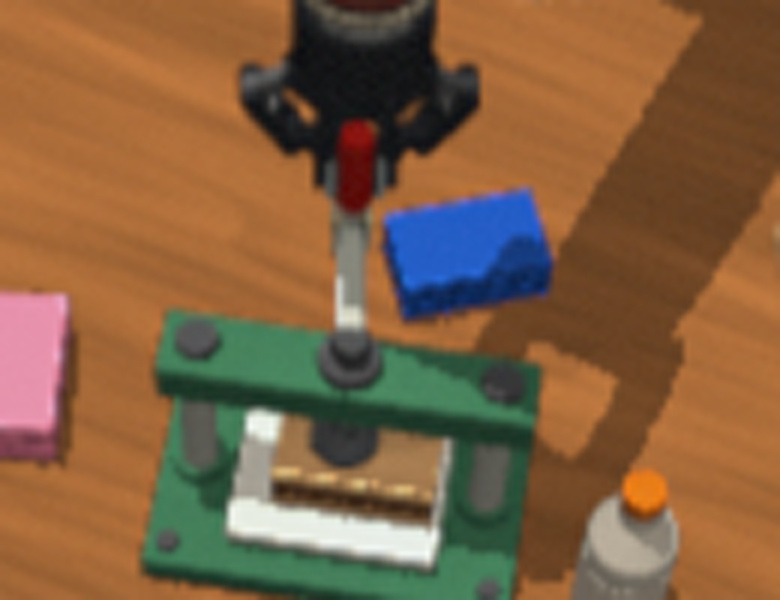

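```bash
python3 -m creep '[[0,0,0,0,0,0,0.4],[0,0,0,0,0,0,0.7],[0,0,0,0,0,0,0.8],[0,0,0,0,0,0,0.8]]'; python3 ck.py 20; python3 -m creep '[[0,0,0,0,0,-0.01,0.8],[0,0,0,0,0,-0.02,0.8],[0,0,0,0,0,-0.03,0.8],[0,0,0,0,0,-0.03,0.8],[0,0,0,0,0,-0.02,0.8],[0,0,0,0,0,0,0.8]]'
python3 - <<'E'
from h import *
im=manip.grab_frame("wrist");cv2.imwrite("pics/n.png",im)
for n in("scene","top"):
  im=manip.grab_frame(n);crop(im,*((270,140,400,240) if n=="scene" else (240,150,370,250)),6,f"n_{n}.png")
E
```

```text
time: 16.82
tool_pos: [0.4682, 0.0476, 0.2525]
tool_rot: [0.004, -0.211, 0.978, 0.004]
contact_force: [-0.6, 0.3, -0.1]
gripper_width: 0.793
rho 0.0707 az -159.1 push -0.5 rad 0.5 Fz -0.1 t 16.82
time: 17.32
tool_pos: [0.4693, 0.0464, 0.3696]
tool_rot: [0.009, -0.211, 0.977, 0.003]
contact_force: [-0.2, -0.1, 0.8]
gripper_width: 0.799
```

View pics/n.png

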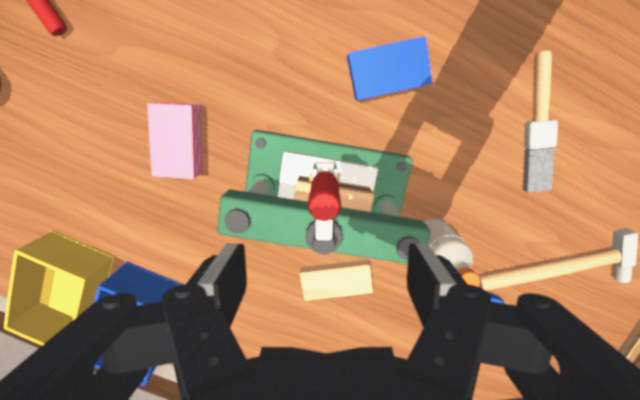

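View pics/n_scene.png

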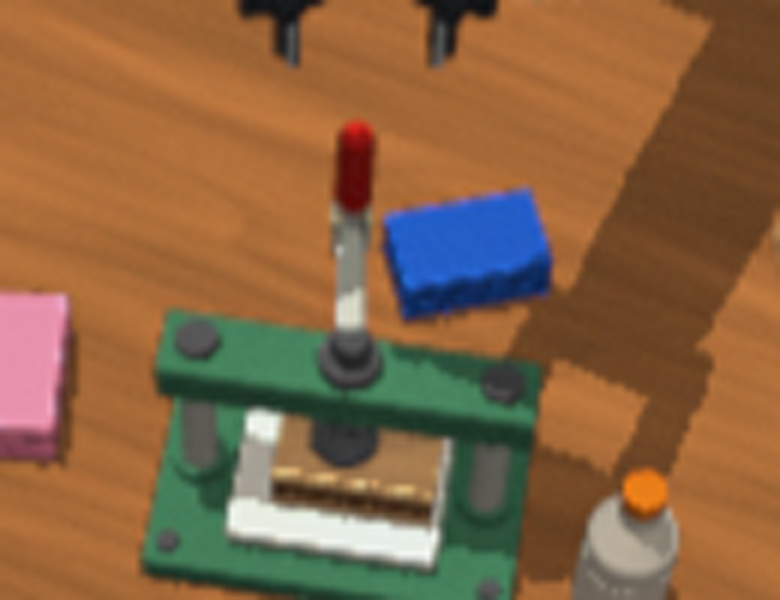

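Run:
```python
from h import *
im=cv2.imread("pics/n.png");crop(im,260,120,400,260,4.2,"n2.png")
```

```text
(no output)
```

View pics/n2.png

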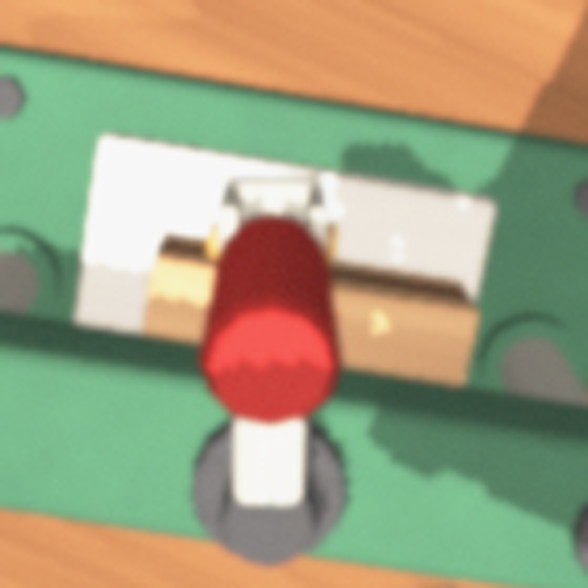

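Run:
```python
from h import *
c=manip.get_calibration("wrist")
f=lambda u,v:(260+(u+.5)/4.2-.5,120+(v+.5)/4.2-.5)
tip=atz(c,f(271,365),.302);b=atz(c,f(270,487),.182);pin=atz(c,f(273,213),.216);print(tip,b,pin)
for q in(tip,pin):
  d=q[:2]-b[:2];print(np.linalg.norm(d),np.degrees(np.arctan2(d[1],d[0])))
```

```text
[0.46317742 0.04255962 0.302     ] [0.5241891 0.0697768 0.182    ] [0.45828789 0.0407365  0.216     ]
0.06680718946256203 -155.95845338188468
0.07201603001110793 -156.2186327464397
```

```bash
python3 -m creep '[[0,0,0,0,0,0,0.8],[0,0,0,0,0,0,0.8],[0,0,0,0,0,0,0.8]]'
python3 - <<'E'
from h import *
c=manip.get_calibration("wrist");s=manip.state();print(s['tool_pos'],rot(s['tool_rot'])[:,2])
im=manip.grab_frame("wrist");cv2.imwrite("pics/o.png",im);crop(im,260,120,400,260,4.2,"o2.png")
C=np.array([.5343,.0728]);az=np.radians(-157);r=np.array([np.cos(az),np.sin(az)])
w,t,sc=[manip.get_calibration(n) for n in("wrist","top","scene")]
for th in(1.45,1.5,1.57,1.6):
    P=[[*(C+(.07-np.cos(th)*l)*r),.216+np.sin(th)*l] for l in(0,.021,.086)]
    print(th,[((proj(cc,P)-o)*k).round(0).tolist() for cc,o,k in((w,(260,120),4.2),(t,(240,150),6),(sc,(270,140),6))])
print(((proj(w,[[*C,.182]])-(260,120))*4.2),((proj(t,[[*C,.182]])-(240,150))*6),((proj(sc,[[*C,.182]])-(270,140))*6))
E
```

```text
time: 17.72
tool_pos: [0.4673, 0.0464, 0.361]
tool_rot: [0.003, -0.211, 0.978, 0.004]
contact_force: [-0.6, -0.2, 0.2]
gripper_width: 0.797
[0.4672627  0.0464143  0.36097164] [ 0.00326185  0.00982981 -0.99994637]
1.45 [[[268.0, 276.0], [268.0, 315.0], [266.0, 481.0]], [[452.0, 406.0], [449.0, 395.0], [439.0, 358.0]], [[344.0, 222.0], [345.0, 206.0], [349.0, 152.0]]]
1.5 [[[268.0, 276.0], [268.0, 310.0], [267.0, 455.0]], [[452.0, 406.0], [450.0, 397.0], [443.0, 366.0]], [[344.0, 222.0], [345.0, 204.0], [349.0, 145.0]]]
1.57 [[[268.0, 276.0], [268.0, 302.0], [268.0, 416.0]], [[452.0, 406.0], [451.0, 400.0], [448.0, 377.0]], [[344.0, 222.0], [345.0, 202.0], [349.0, 136.0]]]
1.6 [[[268.0, 276.0], [268.0, 299.0], [268.0, 399.0]], [[452.0, 406.0], [451.0, 401.0], [450.0, 382.0]], [[344.0, 222.0], [345.0, 201.0], [349.0, 132.0]]]
[[261.70651127 530.42400367]] [[400.30878317 296.96830994]] [[340.9531145  356.55253915]]
```

View pics/o2.png

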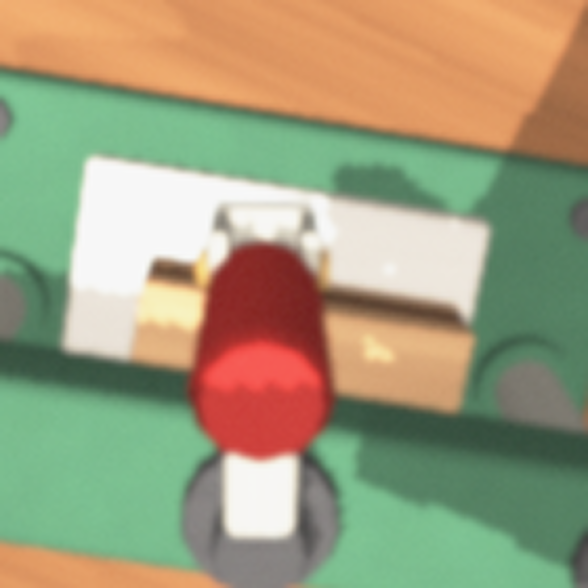

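View pics/n_top.png

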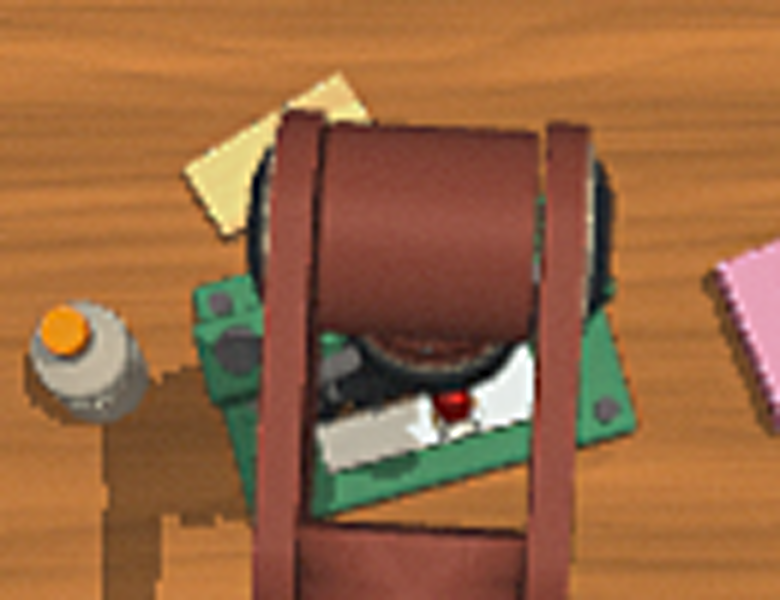

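```bash
python3 -m creep '[[0,0,0,0.025,-0.012,0,0.8],[0,0,0,0.025,-0.012,0,0.8],[0,0,0,0.025,-0.012,0,0.8],[0,-6,0,0.01,0,0,0.8],[0,-6,0,0.01,0,0,0.8],[0,-6,0,0.01,0,0,0.8],[0,-6,0,0.01,0,0,0.8],[0,-6,0,0.01,0,0,0.8],[0,-6,0,0.01,0,0,0.8],[0,0,0,0.01,0,0.01,0.8],[0,0,0,0.01,0,0.01,0.8],[0,0,0,0,0,0,0.8],[0,0,0,0,0,0,0.8]]'
python3 - <<'E'
from h import *
s=manip.state();print(s['joint_pos'].round(2),rot(s['tool_rot'])[:,2])
im=manip.grab_frame("wrist");cv2.imwrite("pics/q.png",im)
E
```

```text
time: 18.85
tool_pos: [0.3775, -0.0511, 0.3209]
tool_rot: [0.299, -0.203, 0.929, 0.075]
contact_force: [-1.1, 0.4, -0.0]
gripper_width: 0.799
[-0.78 -1.01  2.29  0.59  1.62 -2.68] [ 0.52626915  0.25988702 -0.80962924]
```

View pics/q.png

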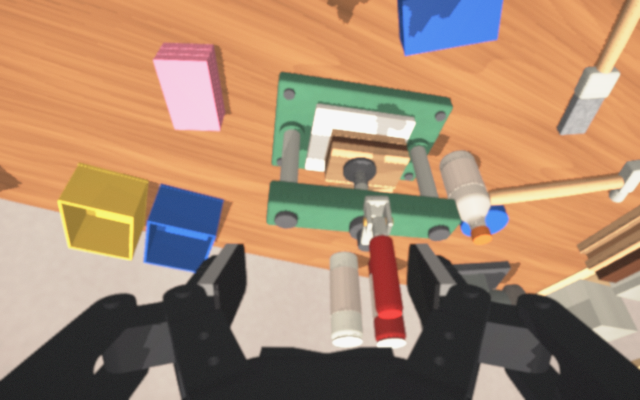

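Run:
```python
from h import *
im=cv2.imread("pics/q.png");c=manip.get_calibration("wrist")
print((proj(c,[[.534,.0728,.092],[.534,.0728,.086]])))
crop(im,290,90,440,250,4,"q2.png")
```

```text
[[359.93395205 173.38758299]
 [359.58569494 169.99788407]]
```

View pics/q2.png

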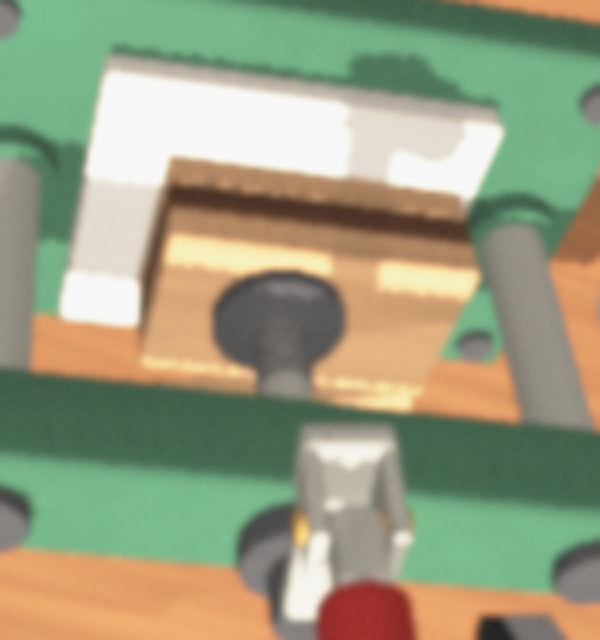

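Run:
```python
from h import *
from scipy.optimize import least_squares
c=manip.get_calibration("wrist")
f=lambda u,v:(290+(u+.5)/4-.5,90+(v+.5)/4-.5)
pix=np.array([f(*p) for p in((172,157),(465,208),(168,232),(478,270),(141,358),(425,392))])
def P(p):
    x,y,z,a=p;ca,sa=np.cos(a),np.sin(a)
    return np.array([(x+ca*X-sa*Y,y+sa*X+ca*Y,z+Z) for X,Y,Z in((-.03,-.05,0),(-.03,.05,0),(-.03,-.05,.04),(-.03,.05,.04),(.03,-.05,.04),(.03,.05,.04))])
r=least_squares(lambda p:(proj(c,P(p))-pix).ravel(),[.53,.07,.04,.25]);print(r.x,r.fun.reshape(-1,2).round(1))
ax=np.array([.5343,.0728]);d=(c['xyz'][:2]-ax);d/=np.linalg.norm(d)
for n,p in(("rim",(281,271)),("rim2",(281,278))):
    o,dd=ray(c,f(*p));q=ax+d*.022;t=((q-o[:2])@d)/(dd[:2]@d);print(n,o+t*dd)
```

```text
[0.53666969 0.08465259 0.03879384 0.25496961] [[ 0.1 -1. ]
 [-1.2 -3.8]
 [ 1.9  1.2]
 [ 0.4  1.4]
 [ 0.1  1.4]
 [-1.5  0.7]]
rim [0.51472203 0.06254143 0.08486899]
rim2 [0.51484919 0.06234699 0.08793239]
```

Run:
```python
from h import *
im=manip.grab_frame("top");cv2.imwrite("pics/r.png",im);s=manip.state();print(s['time'],s['contact_force'])
print(manip.job_done())
```

```text
18.95 [-0.18014541  0.31900817  1.21034004]
the job is handed in; nothing more can be done
None
```

I swung the handle upright to its stop, cranked about 1.5 turns clockwise with it upright, let go and backed away. The job is handed in after about 19 s, and no verdict was reported.

**Clamping force:** While turning freely, the push at the handle was about 5.1 N (±0.7 N). Over the last few degrees it rose to between 7.4 and 9.3 N, and it held at 7.8 N when I stopped. That is roughly 2.7 to 3.5 N above free running, so I estimate 60 to 85 N of clamping. This sits inside the firm range and well below crushing.

**Last checks:**
- **Handle:** after letting go it stood at about 1.57 rad, give or take 0.03, and the crank was still at the angle where I left it.
- **Foot:** in the picture it sits flat on the block, with no visible gap.
- **Other things:** nothing was touched apart from the handle. The glue bottle, offcut and look-alike blocks were in their places in the last pictures. I saved a final overview picture but did not view it.

**A check that disagreed:** my early picture estimate put the gap at about 38 mm, but contact came after about 30 mm of travel. In the closing picture the foot's underside measured 85 to 88 mm high and the block's top about 79 mm. That fit was loose, about 5 mm either way, so I relied on the force readings.

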